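# Hang the blue coin bin on the louvered panel

### The job

Pick up the blue coin bin by its black grip, lift it over the rail along the top of the grey louvered panel, and let it down so that its lip catches behind the rail and it hangs there freely, about the middle of the rail and facing the robot. Leave the yellow bin where it stands.

Things in the scene. Friction and masses are not known exactly. Their poses are not given: they have to be found in the camera images.
- blue_bin_grip (a point): Black upright grip tab of the loose blue bin (box 100 along x, 90 y, 70 mm high, about 0.4 kg): 60 mm long (x), 12 thick (y), from 70 to 112 mm above the bin's underside. This point: on the tab's mid-plane, 94 mm above the underside, 18 below the tab's top, over the bin's centre of mass; pinch along y. Axes: x from the front to the back, where the lip is; z up. Starts upright on the counter.
- blue_bin_lip (a point): Middle of the lip's underside on the blue bin, where the rail belongs: 58 mm behind (+x) and 27 below the grip point, same axes. The lip is 90 mm wide: flat from the back wall's outer face (8 mm in front of this point) to 8 mm behind it, then flares down and out to 22 mm behind and 24 below. So the hook's mouth is about 28 mm wide, its middle 6 mm behind this point.
- rail_mid (a point): Middle of the top of the steel rail along the grey louvered panel, fixed, beyond the bins. Rail: round-topped, 7 mm thick, 300 long, 170 above the counter; under it a 5 mm sheet, smooth on the robot's side; behind its top 40 mm nothing stands. Axes: y along the rail, x across it away from the robot, z up. A hung bin's x lies along this x, box on the robot's side, flange behind the rail, leaning forward 5 to 20 degrees.
- yellow_bin_grip (a point): Same point and axes on the black grip of the yellow bin, which has the shape and size of the blue one and stands on the counter. Leave it alone. Blue and yellow may change places.
There are look-alikes about, which are no part of the job. What is meant by the part that bears blue_bin_grip is not pink, and is the larger of those in its own colour.

How it is judged (in metres and radians):
On the way:
1. the blue bin is lifted until its lip is more than 20 mm above the rail's top (z of blue_bin_lip in the frame of rail_mid above 0.02 m), for 0.1 s.
At the end, for the whole second after the job is handed in: The blue bin hangs by its lip, its box on the robot's side: lip underside within 12 mm in height and 22 mm across of the rail's top, within 50 mm of the rail's middle, square to it within 0.2 rad, upright within 0.4 rad, let go and staying there (x of blue_bin_lip in the frame of rail_mid between -0.022 and 0.022 m and y of blue_bin_lip in the frame of rail_mid between -0.05 and 0.05 m and z of blue_bin_lip in the frame of rail_mid between -0.012 and 0.012 m and x of blue_bin_grip in the frame of rail_mid below -0.03 m and angle between the y axis of blue_bin_lip and the y axis of rail_mid, either way round below 0.2 rad and angle between blue_bin_lip's own z axis and vertical below 0.4 rad); the robot touches nothing.
It fails at once if the yellow bin is moved more than 20 mm (distance of yellow_bin_grip from where it was at the start of the episode above 0.02 m).
It also fails if it takes over 38 s, if anything falls off the work surface, if the arm or the gripper's body presses on something with over 40 N, if the wrist force passes 120 N, or if a joint passes its speed limit or range.

### The arm

A 6-joint arm with a two-finger parallel gripper is mounted at the origin on the work surface. World frame = base frame: x ahead of the robot, y to its left, z up, the work surface at z = 0. Lengths are in mm, angles in rad, forces in N, time in s.
With the tool pointing down it reaches from about 400 to 925 mm from the base axis. Payload 12.5 kg.
Tool frame: the origin (TCP) lies at the very end of the fingers, on their centre line; the grasp point (between the pads) lies env.grip_point_offset behind it (env.grip_point_offset is the distance from the TCP to the grasp point, in mm); y points along the fingers, z is the direction in which the jaws open and shut, and the axes are right-handed (so a half turn about y gives the same grasp; the last joint's range is limited). The gripper opens to 95 mm and grips with 3 to 60 N. Pads are 20 mm wide; open, the fingers measure 119 mm over their backs; the gripper's body (75 mm by 180 mm) begins 59 mm behind the grasp point.
Start: joints at [-1.262, 0.491, 1.559, -0, 1.092, -0.106], TCP at [251.903, -572.007, 214.661] pointing down, gripper open.
Joint ranges: [-3.1, 3.1], [-0.84, 2.19], [0.05, 2.79], [-1.13, 4.28], [0.06, 2.93], [-2.69, 2.69]. Speed limits (rad/s): [2.22, 2.22, 2.79, 3.14, 3.14, 3.14].

### API

Orientations are given as [roll, pitch, yaw] about the fixed x, y, z axes, in that order (R = Rz(yaw) Ry(pitch) Rx(roll)).
In Python, from cell import readout, read_camera, env, nets gives the robot as it stands.
- The arm moves only by the tool apply_moves, never from a script. Its argument "increments" is a list of rows, each a list of 3 entries, a list of its own where there are three numbers: the shift along the tool's x, y, z in cm, then the turn, a rotation vector about the tool's x, y, z in degrees, then the finger opening in cm, from 0 to 9.51. A call has exactly 5 rows; each row shifts and turns the pose as measured when the row begins, along the tool's axes as they then stand; what a row does not reach is not made up. A row lasts 1/8 s, in which the tool goes at most 62.5 mm and 10.7 degrees, less where a joint would pass 70% of its speed; a pose out of reach is approached as far as the arm can. A call with a gripper value outside its range is refused whole. The fingers move at their own pace and stop on an object; the grip force is fixed at half the most. Time passes only in rows, so rows that do not move let the fingers close, or fill a call up. It gives the time, the measured TCP pose, the force and the opening at its end, in the units of the state.
- readout.state(): the state, without advancing time (a new reading comes with each control period).
- read_camera(name): name is "scene" or "top" or "wrist"; returns a dict with "img" (384x512x3 uint8, red, green, blue), "vfov" (degrees; the focal length in pixels is half the picture's height over the tangent of half this angle, whatever the lens; pixels are square), "cx", "cy" (the principal point, pixels), "rvec" (rotation vector, rad) and "tvec" (3), from world to camera coordinates, as OpenCV has them; the wrist camera has in their place "mount" (4x4, takes a point from camera to tool coordinates, whose origin is the TCP and whose axes are the tool frame's). Camera axes: x right, y down, z forward; pixel columns grow to the right and rows downward; lengths in mm; the calibration is good to about 2 mm. A picture is of the moment at which its call begins: read the wrist's pose just before it. There is no depth.
- env.job_done(): hands the job in, once; it reports no verdict.
Trained networks look in a picture, given as the dict that the camera call returned (one of the last four; its "shot" number tells which), for a name from the list of things; names that differ only in an ending like _2 or _b are one class to them, and where a whole thing is asked for, a point or a joint stands for the part that bears it (a point fixed in the world has none). Each returns a list of dicts, best first, with "confidence" (0 to 1); they miss things now and then, are a little off and sometimes report something else, mostly with a low value. They report only what shows in the picture. A call takes as long as a camera call. They do not tell look-alikes from the thing itself.
- nets.look_for(picture, thing): "point" ([x, y, z] in mm, in the coordinates of the camera as it stood for that picture, good to about 4 mm: the middle of the surface that is visible of it).
- nets.mark_of(picture, thing): "point" ([x, y, z] in mm, in the coordinates of the camera as it stood for that picture, good to about 4 mm: a listed point, or the origin of a listed thing).
The state is a dict: "t": time; "joints": joint angles; "qvel": joint speeds; "tau": joint torques, N m; "eef_pos": TCP position; "tcp_rot": TCP orientation; "ft_force": force on the tool from outside, world axes, zero at the start; "moment": the same for the moment, N m; "opening": opening from 0.0 (shut) to 1.0 (fully open).
Only numpy, scipy, OpenCV 4.12 (cv2) and the standard library are available. Lean on these libraries where they do the work, as an engineer would, in place of code of your own. Each camera call takes 0.05 s, during which the arm holds its last target. There are 200 camera calls.

## Working session

There is one attempt and no reset: what is moved stays moved. The work goes in short steps, Python scripts to look and compute and a tool call to move; the robot and the scene stay as the last step left them, time stands still between calls to the robot, and variables do not carry over. Pictures are saved under pics/ and viewed, about 8 in all and at most 12, crops included, and the job is handed in when it is done.

Besides the shell and the picture viewer there is one more tool, called after ">>>" as name(argument=value, ...), one argument or row to a line, values as JSON. apply_moves: Moves the arm, as the interface text tells. Its arguments: {"type":"object","properties":{"increments":{"type":"array"}},"required":["increments"]}

```bash
ls; mkdir -p pics
cat > h.py <<'E'
import numpy as np, cv2
from scipy.spatial.transform import Rotation as R
from cell import readout, read_camera, env, nets
def toW(p,pt,st=None):
    pt=np.array(pt,float)
    if 'mount' in p:
        M=np.array(p['mount']); q=M[:3,:3]@pt+M[:3,3]
        return R.from_euler('xyz',st['tcp_rot']).as_matrix()@q+np.array(st['eef_pos'])
    Rm=cv2.Rodrigues(np.array(p['rvec'],float))[0]
    return Rm.T@(pt-np.array(p['tvec']).ravel())
def proj(p,w):
    Rm=cv2.Rodrigues(np.array(p['rvec'],float))[0]; c=Rm@np.array(w)+np.array(p['tvec']).ravel()
    f=p['img'].shape[0]/2/np.tan(np.radians(p['vfov'])/2)
    return np.array([p['cx'],p['cy']])+f*c[:2]/c[2]
def save(p,n): cv2.imwrite('pics/'+n,p['img'][:,:,::-1])
E
cat > a.py <<'E'
from h import *
s=readout.state(); print(s['eef_pos'],s['tcp_rot'],s['t'],env.grip_point_offset)
print(R.from_euler('xyz',s['tcp_rot']).as_matrix().round(3))
for n in ['scene','top']:
    p=read_camera(n); save(p,n+'0.png'); print(n,toW(p,[0,0,0]).round())
    for th in ['blue_bin_grip','blue_bin_lip','rail_mid','yellow_bin_grip']:
        for d in nets.mark_of(p,th): 
            w=toW(p,d['point']); print(th,round(d['confidence'],2),w.round(),proj(p,w).round())
E
python3 a.py
```

```text
pics
[ 251.85123502 -571.74740761  214.07454174] [-1.57189620e+00  1.30270146e-04 -2.72675365e+00] 0.0 18.8
[[-0.915 -0.     0.403]
 [-0.403  0.001 -0.915]
 [-0.    -1.    -0.001]]
scene [1377.  -44.  732.]
blue_bin_grip 0.77 [ 360. -320.   72.] [168. 166.]
blue_bin_grip 0.76 [ 656. -255.   89.] [171. 223.]
blue_bin_grip 0.55 [ 432. -177.   90.] [210. 174.]
blue_bin_lip 0.84 [ 707. -218.   68.] [184. 242.]
blue_bin_lip 0.66 [ 490. -196.   68.] [202. 191.]
blue_bin_lip 0.6 [ 319. -326.   47.] [170. 166.]
blue_bin_lip 0.3 [680.  24. 173.] [281. 203.]
rail_mid 0.57 [678.  23. 169.] [281. 204.]
yellow_bin_grip 0.95 [440. 199.  97.] [333. 173.]
top [ 448.  -34. 1242.]
blue_bin_grip 0.8 [ 659. -256.   99.] [348. 150.]
blue_bin_grip 0.67 [ 363. -329.   66.] [379. 272.]
blue_bin_grip 0.57 [ 433. -173.   91.] [315. 243.]
blue_bin_lip 0.96 [ 701. -219.   69.] [331. 135.]
blue_bin_lip 0.88 [ 487. -197.   70.] [324. 221.]
rail_mid 0.59 [677.  19. 173.] [234. 136.]
yellow_bin_grip 0.58 [445. 200.  92.] [160. 239.]
```

View pics/scene0.png

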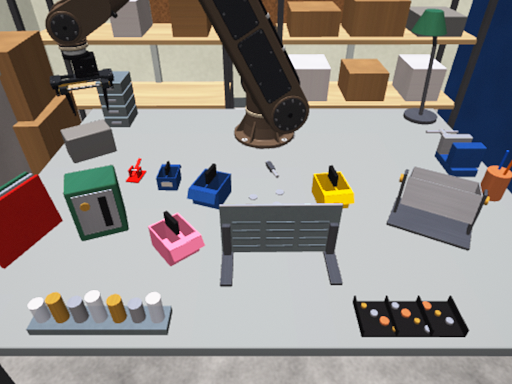

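View pics/top0.png

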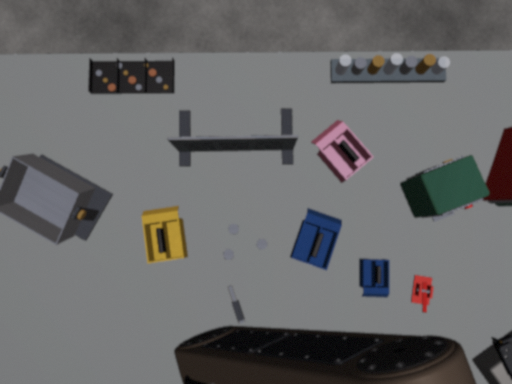

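The scene shows the large blue bin at pixel (210,187), with a small blue look-alike at (168,177), a pink one at (175,238) and the yellow bin at (332,187). The rail's top edge runs at row ~205 in the scene view and from about (170,141) to (297,137) in the top view. The target is the blue bin at about (432,-175), with yaw about -0.37.

```bash
cat >> h.py <<'E'
def plan(pos,yaw,n,pitch=0):
    """rows to TCP pos with tool down, tool x at yaw (world); pitch = extra rot about world y-like bin axis"""
    s=readout.state(); p=np.array(s['eef_pos']); r=R.from_euler('xyz',s['tcp_rot'])
    t=R.from_euler('z',yaw)*R.from_euler('x',-np.pi/2)
    rv=(r.inv()*t).as_rotvec()
    for i in range(n):
        ri=r*R.from_rotvec(rv*i/n)
        d=ri.inv().apply((np.array(pos)-p)/n)/10
        print(i,d.round(2),np.degrees(rv/n).round(1))
E
python3 - <<'E'
from h import *
p=read_camera('wrist');print(np.array(p['mount']).round(2),p['vfov'])
plan([432,-175,205],np.pi-0.37,10)
E
```

```text
[[-0.0000e+00  9.6000e-01  2.9000e-01 -8.2550e+01]
 [-0.0000e+00 -2.9000e-01  9.6000e-01 -1.6931e+02]
 [ 1.0000e+00 -0.0000e+00  0.0000e+00  1.4000e-01]
 [ 0.0000e+00  0.0000e+00  0.0000e+00  1.0000e+00]] 71.37637453349046
0 [-3.25  0.1  -2.91] [-0.   4.5 -0. ]
1 [-3.01  0.1  -3.15] [-0.   4.5 -0. ]
2 [-2.75  0.1  -3.38] [-0.   4.5 -0. ]
3 [-2.48  0.1  -3.58] [-0.   4.5 -0. ]
4 [-2.19  0.1  -3.77] [-0.   4.5 -0. ]
5 [-1.89  0.1  -3.93] [-0.   4.5 -0. ]
6 [-1.58  0.1  -4.06] [-0.   4.5 -0. ]
7 [-1.25  0.1  -4.18] [-0.   4.5 -0. ]
8 [-0.92  0.1  -4.26] [-0.   4.5 -0. ]
9 [-0.58  0.1  -4.32] [-0.   4.5 -0. ]
```

>>> apply_moves(
  increments=[
    [[-3.2,0,-2.9],[0,4.5,0],9.5],
    [[-3.0,0,-3.1],[0,4.5,0],9.5],
    [[-2.7,0,-3.4],[0,4.5,0],9.5],
    [[-2.5,0,-3.6],[0,4.5,0],9.5],
    [[-2.2,0,-3.8],[0,4.5,0],9.5],
  ],
)

```text
t: 1.18
eef_pos: [343.4, -370.8, 214.1]
tcp_rot: [-1.57, 0.001, -3.136]
ft_force: [-0.1, -0.4, -0.2]
opening: 1.001
```

>>> apply_moves(
  increments=[
    [[-1.9,0,-3.9],[0,4.5,0],9.5],
    [[-1.6,0,-4.1],[0,4.5,0],9.5],
    [[-1.2,0,-4.2],[0,4.5,0],9.5],
    [[-0.9,0,-4.3],[0,4.5,0],9.5],
    [[-0.6,0,-4.3],[0,4.5,0],9.5],
  ],
)

```text
t: 1.8
eef_pos: [440.2, -167.4, 215.0]
tcp_rot: [-1.57, 0.003, 2.74]
ft_force: [1.4, -0.5, -0.5]
opening: 0.995
```

```bash
cat > b.py <<'E'
from h import *
import sys
s=readout.state(); print(s['t'],np.round(s['eef_pos'],1),np.round(s['tcp_rot'],3),s['opening'],np.round(s['joints'],2))
p=read_camera('wrist'); save(p,sys.argv[1])
for th in sys.argv[2:]:
    for d in nets.mark_of(p,th):
        w=toW(p,d['point'],s); print(th,round(d['confidence'],2),w.round(1))
E
python3 b.py w1.png blue_bin_grip blue_bin_lip rail_mid
```

```text
1.8 [ 440.2 -167.4  215. ] [-1.57   0.003  2.74 ] 0.9951401789826297 [-0.5   0.27  1.92 -0.    0.94  1.47]
blue_bin_grip 0.85 [ 431.3 -173.    95.5]
blue_bin_grip 0.71 [ 363.3 -325.5   63.8]
blue_bin_lip 0.78 [ 317.4 -319.6   50.2]
blue_bin_lip 0.7 [ 487.1 -195.7   66.4]
```

View pics/w1.png

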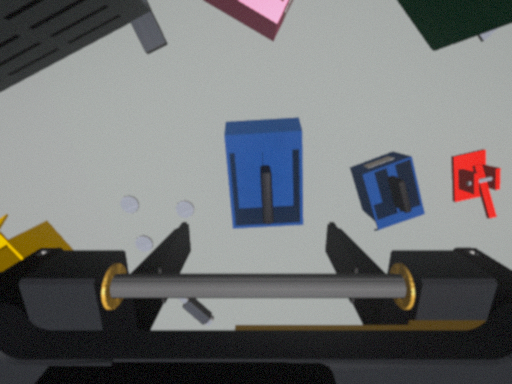

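The wrist view shows the blue bin at (265,172) with its tab running from (266,170) to (267,222), almost aligned with the tool. The small look-alike is at (387,190).

```bash
python3 -c "
from h import *
plan([432,-174,77],np.pi-0.367,5)"
```

```text
0 [0.11 2.76 0.16] [-0.  -0.3 -0. ]
1 [0.11 2.76 0.16] [-0.  -0.3 -0. ]
2 [0.11 2.76 0.16] [-0.  -0.3 -0. ]
3 [0.11 2.76 0.16] [-0.  -0.3 -0. ]
4 [0.11 2.76 0.16] [-0.  -0.3 -0. ]
```

>>> apply_moves(
  increments=[
    [[0.2,2.5,0.3],[0,-0.5,0],9.5],
    [[0.2,2.5,0.3],[0,-0.5,0],9.5],
    [[0.1,2.5,0.2],[0,-0.5,0],9.5],
    [[0.1,2.0,0.1],[0,-0.2,0],9.5],
    [[0,1.5,0],[0,0,0],9.5],
  ],
)

```text
t: 2.62
eef_pos: [429.9, -181.1, 103.0]
tcp_rot: [-1.568, 0.007, 2.775]
ft_force: [0.1, 0.2, 0.6]
opening: 1.0
```

```bash
python3 b.py w2.png blue_bin_grip blue_bin_lip; python3 -c "
from h import *
plan([432,-174,77],np.pi-0.367,3)"
```

```text
2.625 [ 429.9 -181.1  103. ] [-1.568  0.007  2.775] 1.000332491280552 [-0.54  0.43  2.06 -0.    0.64  1.4 ]
blue_bin_grip 0.67 [ 361.7 -323.5   62.7]
blue_bin_grip 0.58 [ 433.4 -173.9   92.8]
blue_bin_lip 0.84 [ 317.7 -324.7   50.2]
blue_bin_lip 0.59 [ 486.1 -197.9   69.4]
0 [ 0.02  0.88 -0.24] [-0.1  0.  -0.1]
1 [ 0.02  0.88 -0.24] [-0.1  0.  -0.1]
2 [ 0.02  0.88 -0.23] [-0.1  0.  -0.1]
```

View pics/w2.png

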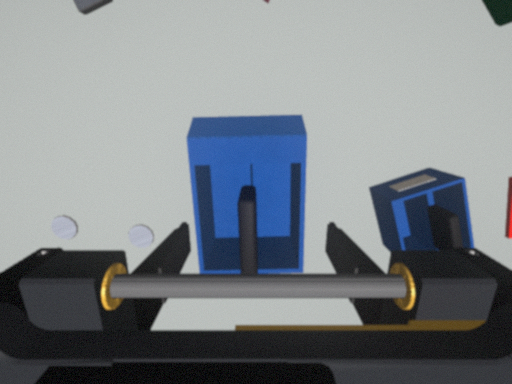

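The tab at (248,230) lies about 7 mm to the tool's -z side, which agrees with the networks, and the yaw is right. I'll descend and close.

>>> apply_moves(
  increments=[
    [[0,0.6,-0.4],[0,0,0],9.5],
    [[0,0.8,-0.3],[0,0,0],9.5],
    [[0,0.6,0],[0,0,0],9.5],
    [[0,0.4,0],[0,0,0],9.5],
    [[0,0,0],[0,0,0],9.5],
  ],
)

```text
t: 3.4
eef_pos: [433.3, -174.8, 79.3]
tcp_rot: [-1.568, 0.009, 2.775]
ft_force: [0.8, -0.3, 0.3]
opening: 0.998
```

```bash
python3 -c "
from h import *
plan([433,-174,77],np.pi-0.36,1)"
```

```text
0 [ 0.05  0.23 -0.07] [-0.2 -0.4 -0.5]
```

>>> apply_moves(
  increments=[
    [[0,0.2,-0.1],[-0.2,-0.2,-0.5],9.5],
    [[0,0,0],[0,0,0],5],
    [[0,0,0],[0,0,0],0],
    [[0,0,0],[0,0,0],0],
    [[0,0,0],[0,0,0],0],
  ],
)

```text
t: 4.03
eef_pos: [433.9, -174.0, 77.5]
tcp_rot: [-1.571, 0.0, 2.779]
ft_force: [-0.3, -0.4, -0.2]
opening: 0.636
```

>>> apply_moves(
  increments=[
    [[0,0,0],[0,0,0],0],
    [[0,0,0],[0,0,0],0],
    [[0,0,0],[0,0,0],0],
    [[0,-0.5,0],[0,0,0],0],
    [[0,-1.5,0],[0,0,0],0],
  ],
)

```text
t: 4.65
eef_pos: [433.4, -173.7, 97.5]
tcp_rot: [-1.572, -0.002, 2.779]
ft_force: [0.1, 1.4, -2.3]
opening: 0.122
```

```bash
python3 b.py w3.png blue_bin_grip blue_bin_lip
python3 - <<'E'
from h import *
for n in ['scene','top']:
    p=read_camera(n); save(p,n+'1.png')
    for d in nets.mark_of(p,'rail_mid'): print(n,d['confidence'],toW(p,d['point']).round(1))
# expected top-view pixels of rail ends for yaw 0
for y in (-150,0,150): print(proj(p,[677,21+y,170]).round(1))
im=p['img'][100:190,150:320]; cv2.imwrite('pics/crop1.png',cv2.resize(im[:,:,::-1],None,fx=4.5,fy=4.5,interpolation=cv2.INTER_CUBIC))
E
```

```text
4.65 [ 433.4 -173.7   97.5] [-1.572e+00 -2.000e-03  2.779e+00] 0.12206704889947873 [-0.52  0.45  2.06  0.    0.64  1.41]
blue_bin_grip 0.78 [ 361.2 -325.    62.7]
blue_bin_grip 0.73 [ 430.  -173.8   98.9]
blue_bin_lip 0.65 [ 487.  -196.9   74.2]
blue_bin_lip 0.58 [ 318.  -323.3   47.4]
scene 0.79 [681.   23.7 170.5]
top 0.71 [676.2  21.3 172.1]
[298.5 136.4]
[232.8 136.7]
[167.3 137. ]
```

View pics/crop1.png

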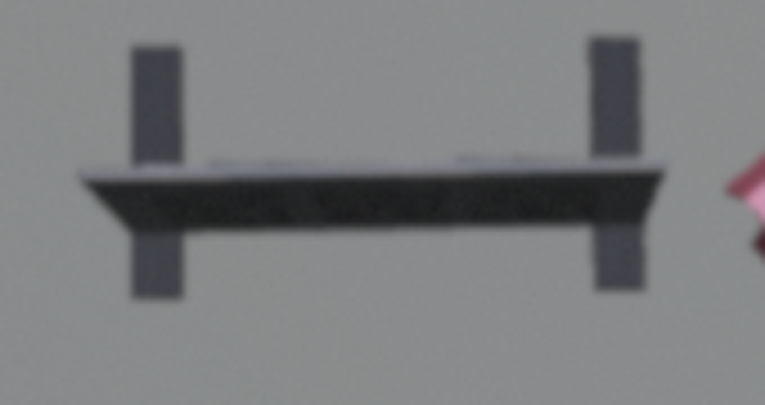

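The gripper holds the tab (12 mm opening). The rail runs in the crop from (80,176) to (665,165), so its yaw is about +0.018 rad and its middle about (676,21.5,171). Next I lift and go in front of the rail.

>>> apply_moves(
  increments=[
    [[0,-2.5,0],[0,0,0],0],
    [[0,-3,0],[0,0,0],0],
    [[0,-3,0],[0,0,0],0],
    [[0,-3,0],[0,0,0],0],
    [[0,-2,0],[0,0,0],0],
  ],
)

```text
t: 5.62
eef_pos: [432.3, -173.2, 232.4]
tcp_rot: [-1.573, -0.009, 2.779]
ft_force: [0.1, 0.3, -2.5]
opening: 0.125
```

```bash
python3 -c "
from h import *
s=readout.state();print(s['eef_pos'],s['ft_force'],s['opening'])
plan([550,20,232],np.pi+0.018,10)"
```

```text
[ 432.32810845 -173.23370193  232.36414008] [ 0.05713717  0.25259249 -2.51069822] 0.12467985458921374
0 [-0.41  0.   -2.22] [ 0.  -2.2  0.1]
1 [-0.5   0.   -2.21] [ 0.  -2.2  0.1]
2 [-0.58  0.   -2.19] [ 0.  -2.2  0.1]
3 [-0.66  0.   -2.16] [ 0.  -2.2  0.1]
4 [-0.75  0.   -2.14] [ 0.  -2.2  0.1]
5 [-0.83  0.   -2.11] [ 0.  -2.2  0.1]
6 [-0.91  0.   -2.07] [ 0.  -2.2  0.1]
7 [-0.99  0.   -2.04] [ 0.  -2.2  0.1]
8 [-1.06  0.   -2.  ] [ 0.  -2.2  0.1]
9 [-1.14  0.   -1.96] [ 0.  -2.2  0.1]
```

>>> apply_moves(
  increments=[
    [[-0.4,0,-1.8],[0,-2.2,0.1],0],
    [[-0.5,0,-2.2],[0,-2.2,0.1],0],
    [[-0.6,0,-2.2],[0,-2.2,0.1],0],
    [[-0.7,0,-2.2],[0,-2.2,0.1],0],
    [[-0.8,0,-2.1],[0,-2.2,0.1],0],
  ],
)

```text
t: 6.25
eef_pos: [491.2, -78.9, 231.7]
tcp_rot: [-1.573, -0.001, 2.974]
ft_force: [-0.2, -0.1, -1.6]
opening: 0.126
```

>>> apply_moves(
  increments=[
    [[-0.8,0,-2.1],[0,-2.2,0.1],0],
    [[-0.9,0,-2.1],[0,-2.2,0.1],0],
    [[-1.0,0,-2.0],[0,-2.2,0.1],0],
    [[-1.1,0,-2.0],[0,-2.0,0],0],
    [[-1.0,0,-1.0],[0,-1,0],0],
  ],
)

```text
t: 6.88
eef_pos: [548.8, 12.2, 228.7]
tcp_rot: [-1.574, -0.001, -3.135]
ft_force: [0.1, -0.4, -3.5]
opening: 0.125
```

>>> apply_moves(
  increments=[
    [[0,0,0],[0,0,0],0],
    [[0,0,0],[0,0,0],0],
    [[0,0,0],[0,0,0],0],
    [[0,0,0],[0,0,0],0],
    [[0,0,0],[0,0,0],0],
  ],
)

```text
t: 7.5
eef_pos: [548.1, 10.9, 228.0]
tcp_rot: [-1.574, -0.003, -3.138]
ft_force: [0.0, 1.1, -2.1]
opening: 0.126
```

```bash
cat > c.py <<'E'
from h import *
import sys
s=readout.state(); print(s['t'],np.round(s['eef_pos'],1),np.round(s['tcp_rot'],3),np.round(s['ft_force'],1),s['opening'])
for n in ['wrist','scene','top']:
    for k in range(2):
        s=readout.state(); p=read_camera(n)
        for th in ['blue_bin_grip','blue_bin_lip','rail_mid']:
            for d in nets.mark_of(p,th):
                w=toW(p,d['point'],s)
                if w[0]>500 and abs(w[1])<120: print(n,th,round(d['confidence'],2),w.round(1))
    save(p,n+sys.argv[1]+'.png')
E
python3 c.py 2; python3 -c "
from h import *
plan([613,20,232],np.pi+0.018,5)"
```

```text
7.5 [548.1  10.9 228. ] [-1.574e+00 -3.000e-03 -3.138e+00] [ 0.   1.1 -2.1] 0.12581362923169698
wrist blue_bin_grip 0.7 [548.2  12.4 230.8]
wrist blue_bin_lip 0.78 [604.4   9.9 204. ]
wrist rail_mid 0.62 [678.6  21.1 166.7]
wrist blue_bin_grip 0.61 [550.3  11.6 228.4]
wrist blue_bin_lip 0.9 [602.3  11.6 202.4]
wrist blue_bin_lip 0.67 [545.1  10.8 227.1]
wrist blue_bin_lip 0.19 [679.7  24.6 167.1]
wrist rail_mid 0.91 [682.8  21.8 168.5]
scene blue_bin_grip 0.89 [549.2   9.5 226.5]
scene blue_bin_lip 0.96 [607.6  12.3 201.7]
scene rail_mid 0.8 [679.9  26.7 170.8]
scene blue_bin_grip 0.77 [547.5  10.7 224.2]
scene blue_bin_lip 0.81 [607.1  11.  201.5]
scene rail_mid 0.69 [679.5  22.2 172.3]
top blue_bin_grip 0.48 [547.1  10.  223.9]
top rail_mid 0.8 [680.   21.4 169.2]
top blue_bin_grip 0.56 [545.6  12.8 221.4]
top rail_mid 0.82 [675.3  18.9 170. ]
0 [-1.3  -0.08 -0.17] [ 0.  -0.2  0. ]
1 [-1.3  -0.08 -0.17] [ 0.  -0.2  0. ]
2 [-1.3  -0.08 -0.16] [ 0.  -0.2  0. ]
3 [-1.3  -0.08 -0.16] [ 0.  -0.2  0. ]
4 [-1.3  -0.08 -0.16] [ 0.  -0.2  0. ]
```

View pics/wrist2.png

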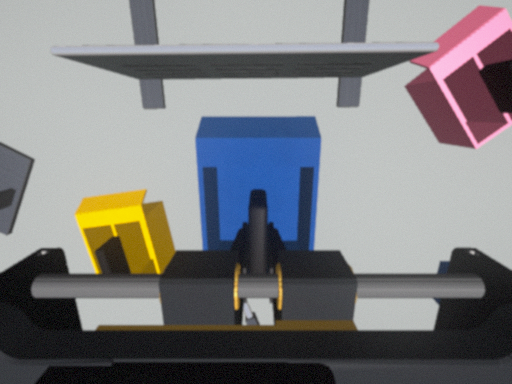

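The wrist view shows the bin held square with its lip at row ~120, and the rail from (55,50) to (437,46). The networks put the bin about 16 mm lower in the jaws than planned (lip z ≈ TCP-26), so I go higher before crossing.

>>> apply_moves(
  increments=[
    [[0,-2.0,-0.5],[0,-0.4,0],0],
    [[0,-2.0,-0.4],[0,-0.4,0],0],
    [[-1.0,-0.3,-0.1],[0,0,0],0],
    [[-2.0,0,0],[0,0,0],0],
    [[-1.5,0,0],[0,0,0],0],
  ],
)

```text
t: 9.32
eef_pos: [594.8, 21.9, 270.7]
tcp_rot: [-1.574, -0.004, -3.123]
ft_force: [-0.0, -1.2, -2.5]
opening: 0.128
```

>>> apply_moves(
  increments=[
    [[-1.0,0,0],[0,0,0],0],
    [[-0.5,0,0],[0,0,0],0],
    [[0,0,0],[0,0,0],0],
    [[0,0,0],[0,0,0],0],
    [[0,0,0],[0,0,0],0],
  ],
)

```text
t: 9.95
eef_pos: [610.6, 22.1, 268.4]
tcp_rot: [-1.574, -0.007, -3.124]
ft_force: [-0.1, 0.3, -2.8]
opening: 0.125
```

```bash
python3 c.py 3
python3 - <<'E'
import cv2
a=cv2.imread('pics/scene3.png')[110:260,200:370]; b=cv2.imread('pics/top3.png')[90:240,150:320]
cv2.imwrite('pics/crop3.png',cv2.resize(cv2.hconcat([a,b]),None,fx=2.35,fy=2.35,interpolation=cv2.INTER_CUBIC))
E
```

```text
9.95 [610.6  22.1 268.4] [-1.574 -0.007 -3.124] [-0.1  0.3 -2.8] 0.12457527581926199
wrist blue_bin_grip 0.75 [612.   23.9 270.7]
wrist blue_bin_lip 0.93 [666.7  20.4 245.7]
wrist rail_mid 0.68 [679.   24.6 169.9]
wrist blue_bin_lip 0.95 [667.1  22.1 242.1]
wrist rail_mid 0.85 [684.6  22.7 169.2]
scene blue_bin_grip 0.69 [608.9  21.3 265.6]
scene blue_bin_lip 0.6 [671.7  21.4 241.2]
scene rail_mid 0.96 [682.8  23.8 171.6]
scene blue_bin_grip 0.87 [610.9  19.9 266.4]
scene blue_bin_lip 0.77 [672.7  22.2 241.8]
```

View pics/crop3.png

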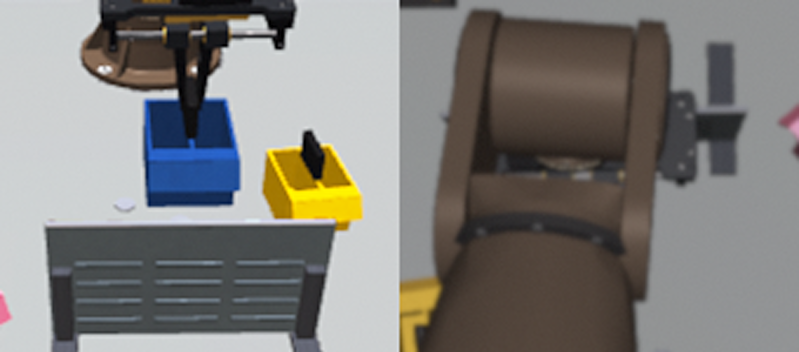

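The crop shows the bin held level above the rail (rail at row ~222 left), and its flange at rows 150–165. In each camera's own frame the rail is 11–17 mm ahead of the lip, where 6 mm is ideal. I nudge 5 mm ahead and descend partway.

>>> apply_moves(
  increments=[
    [[-0.3,0.5,0],[0,0,0],0],
    [[-0.3,1.0,0],[0,0,-0.2],0],
    [[0,1.0,0],[0,0,-0.2],0],
    [[0,0.5,0],[0,0,0],0],
    [[0,0,0],[0,0,0],0],
  ],
)

```text
t: 11.78
eef_pos: [616.8, 22.3, 235.1]
tcp_rot: [-1.574, -0.016, -3.124]
ft_force: [-0.2, 0.6, -3.0]
opening: 0.122
```

```bash
python3 c.py 4
```

```text
11.775 [616.8  22.3 235.1] [-1.574 -0.016 -3.124] [-0.2  0.6 -3. ] 0.1218507577454263
wrist blue_bin_grip 0.7 [613.4  22.8 235.4]
wrist blue_bin_lip 0.91 [676.   21.8 208.7]
wrist blue_bin_grip 0.94 [616.   20.4 234.6]
wrist blue_bin_lip 0.79 [674.7  20.9 210.1]
scene blue_bin_grip 0.84 [615.3  19.5 231.8]
scene blue_bin_lip 0.87 [677.9  22.5 206.1]
scene rail_mid 0.81 [677.4  25.8 169.1]
scene blue_bin_grip 0.79 [614.8  23.3 234.2]
scene blue_bin_grip 0.56 [676.9  24.2 210.5]
scene blue_bin_lip 0.96 [675.5  23.4 206.7]
scene rail_mid 0.69 [680.1  24.1 171.2]
```

View pics/wrist4.png

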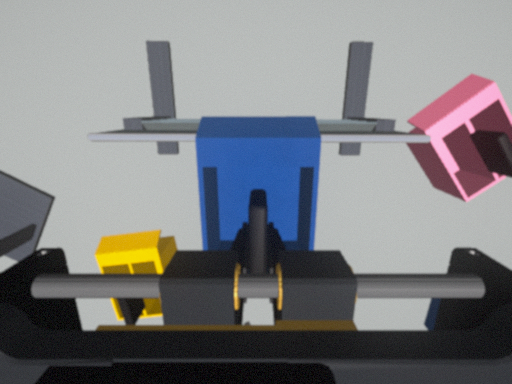

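Run:
```python
from h import *
s=readout.state(); p=read_camera('wrist'); f=192/np.tan(np.radians(p['vfov'])/2)
c=toW(p,[0,0,0],s)
def ray(u,v,z):
    d=toW(p,[(u-p['cx'])/f,(v-p['cy'])/f,1],s)-c; return (c+d*(z-c[2])/d[2]).round(1)
g=p['img'].astype(int).sum(2)
for u in (120,160,360,400): print(u,g[126:148,u])
for u,v in ((120,137),(400,138)): print(ray(u,v,170))
for z in (185,208): print(z,ray(260,118,z))
```

```text
120 [562 547 517 418 289 249 302 406 498 530 544 546 550 528 483 485 537 553
 563 559 561 562]
160 [331 341 325 306 258 236 269 369 480 520 533 543 555 524 471 376 323 319
 318 314 321 306]
360 [335 333 340 336 310 258 222 267 367 469 516 536 549 555 528 463 390 364
 378 375 395 410]
400 [559 556 565 553 491 391 264 252 341 468 529 547 547 551 546 504 495 533
 556 558 558 562]
[677.8 141.8 170. ]
[681.3 -98.7 170. ]
185 [696.1  21.9 185. ]
208 [696.7  22.  208. ]
```

The rail's centre works out at x≈679.5 and the lip point at ≈674.5 (flange edge 696.5), a gap of 5 mm where 6 is ideal. I descend straight.

>>> apply_moves(
  increments=[
    [[0,0.6,0],[0,0,0.4],0],
    [[0,0.8,0],[0,0,0.4],0],
    [[0,0.6,0],[0,0,0.2],0],
    [[0,0.4,0],[0,0,0],0],
    [[0,0,0],[0,0,0],0],
  ],
)

```text
t: 13.65
eef_pos: [616.5, 22.4, 209.4]
tcp_rot: [-1.574, 0.003, -3.124]
ft_force: [0.3, 0.5, -2.1]
opening: 0.125
```

```bash
python3 c.py 5
```

```text
13.65 [616.5  22.4 209.4] [-1.574e+00  3.000e-03 -3.124e+00] [ 0.3  0.5 -2.1] 0.1254637496586327
wrist blue_bin_grip 0.88 [616.2  24.8 207.8]
wrist blue_bin_lip 0.83 [674.5  21.7 183.4]
wrist rail_mid 0.6 [616.6  21.4 210. ]
wrist blue_bin_grip 0.75 [615.2  22.5 210.7]
wrist blue_bin_lip 0.58 [672.8  23.3 186.1]
scene blue_bin_grip 0.96 [615.5  21.4 207.3]
scene blue_bin_grip 0.74 [677.2  22.9 183.8]
scene blue_bin_lip 0.74 [678.   24.7 184. ]
scene rail_mid 0.81 [682.3  22.9 172.1]
scene blue_bin_grip 0.68 [617.9  20.8 210.9]
scene blue_bin_lip 0.82 [673.2  22.2 183.6]
scene rail_mid 0.62 [679.2  26.2 172.3]
```

>>> apply_moves(
  increments=[
    [[0,0.4,0],[0,0,0],0],
    [[0,0.4,0],[0,0,0],0],
    [[0,0.3,0],[0,0,0],0],
    [[0,0.2,0],[0,0,0],0],
    [[0,0,0],[0,0,0],0],
  ],
)

```text
t: 15.48
eef_pos: [616.6, 22.4, 196.2]
tcp_rot: [-1.574, 0.004, -3.124]
ft_force: [-0.9, -0.9, -0.4]
opening: 0.122
```

>>> apply_moves(
  increments=[
    [[0,0.15,0],[0,0,0],0],
    [[0,0.15,0],[0,0,0],0],
    [[0,0,0],[0,0,0],0],
    [[0,0,0],[0,0,0],0],
    [[0,0,0],[0,0,0],0],
  ],
)

```text
t: 16.1
eef_pos: [616.6, 22.4, 194.2]
tcp_rot: [-1.574, 0.005, -3.124]
ft_force: [-3.1, 0.8, 1.3]
opening: 0.122
```

```bash
python3 c.py 6
python3 - <<'E'
import cv2
a=cv2.imread('pics/scene6.png')[110:260,180:380]; b=cv2.imread('pics/wrist6.png')[60:260,130:390]
a=cv2.resize(a,(533,400)); b=cv2.resize(b,(520,400))
cv2.imwrite('pics/crop6.png',cv2.resize(cv2.hconcat([a,b]),(790,300)))
E
```

```text
16.1 [616.6  22.4 194.2] [-1.574  0.005 -3.124] [-3.1  0.8  1.3] 0.12197494865741125
wrist blue_bin_grip 0.85 [613.5  20.5 194.7]
wrist blue_bin_lip 0.6 [675.1  21.8 173.3]
wrist blue_bin_grip 0.98 [617.8  21.1 196.5]
wrist blue_bin_lip 0.81 [674.   21.7 174.2]
scene blue_bin_grip 0.86 [615.4  24.6 191.1]
scene blue_bin_lip 0.81 [679.8  22.4 170.7]
scene rail_mid 0.9 [683.3  23.3 170.5]
scene blue_bin_grip 0.79 [614.2  22.3 191.6]
scene blue_bin_lip 0.61 [676.9  20.  169.2]
scene rail_mid 0.81 [680.5  23.7 169.1]
```

View pics/crop6.png

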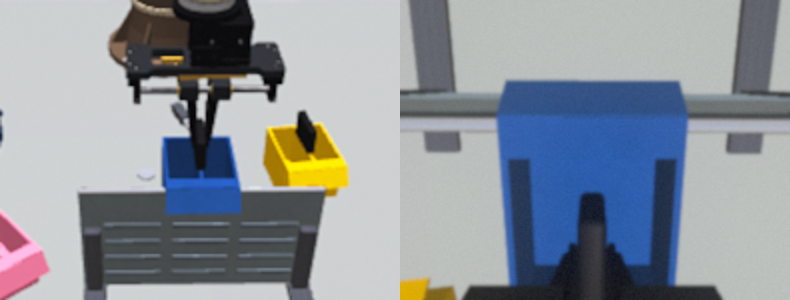

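The bin is down on the rail. The flange is behind it (left crop, rows 187–212), z force has gone from -2.5 to +1.3 N, and lip and rail heights agree. I let it lean a little, then open.

>>> apply_moves(
  increments=[
    [[0,0.15,0],[0,0,1.5],0],
    [[0,0.15,0],[0,0,1.5],0],
    [[0,0,0],[0,0,0],0],
    [[0,0,0],[0,0,0],1.6],
    [[0,0,0],[0,0,0],2.0],
  ],
)

```text
t: 17.92
eef_pos: [617.4, 22.4, 191.2]
tcp_rot: [-1.574, 0.059, -3.124]
ft_force: [-0.2, 0.5, 1.5]
opening: 0.198
```

>>> apply_moves(
  increments=[
    [[0,0,0],[0,0,0],2.5],
    [[0,0,0],[0,0,0],3.5],
    [[0,0,0],[0,0,0],4.5],
    [[0,0,0],[0,0,0],5.5],
    [[0,0,0],[0,0,0],5.5],
  ],
)

```text
t: 18.55
eef_pos: [617.6, 22.3, 191.1]
tcp_rot: [-1.574, 0.059, -3.124]
ft_force: [0.5, -0.1, 0.4]
opening: 0.566
```

```bash
python3 c.py 7
python3 - <<'E'
import cv2
a=cv2.imread('pics/scene7.png')[110:260,180:380]; b=cv2.imread('pics/wrist7.png')[60:260,130:390]
a=cv2.resize(a,(533,400)); b=cv2.resize(b,(520,400))
cv2.imwrite('pics/crop7.png',cv2.resize(cv2.hconcat([a,b]),(790,300)))
E
```

```text
18.55 [617.6  22.3 191.1] [-1.574  0.059 -3.124] [ 0.5 -0.1  0.4] 0.566451184118427
wrist blue_bin_grip 0.9 [612.2  23.  190.2]
wrist blue_bin_grip 0.64 [612.7  24.5 184.6]
wrist blue_bin_lip 0.79 [674.7  20.1 171.2]
wrist rail_mid 0.18 [674.2  22.4 169.9]
scene blue_bin_grip 0.88 [610.9  23.2 185.7]
scene blue_bin_lip 0.61 [675.4  22.3 168.1]
scene rail_mid 0.57 [680.5  25.4 170. ]
scene blue_bin_grip 0.97 [610.6  22.1 184.8]
scene blue_bin_lip 0.59 [675.2  21.3 170.8]
scene rail_mid 0.74 [680.1  25.3 171.3]
```

View pics/crop7.png

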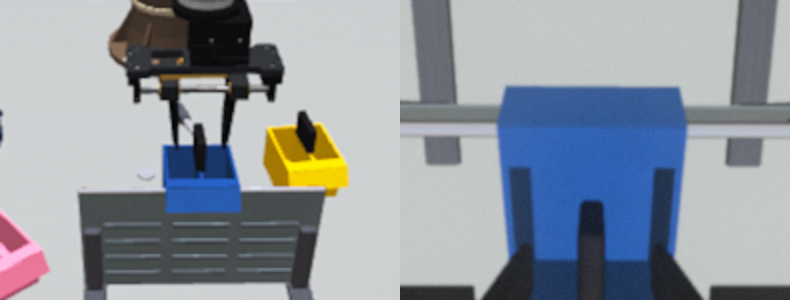

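The bin hangs by its lip and is free of the fingers, which stand either side of the tab (left crop, 175–230). Now I retreat upward, and then back.

>>> apply_moves(
  increments=[
    [[0,-1.0,0],[0,0,0],5.5],
    [[0,-2.0,0],[0,0,0],5.5],
    [[0,-3.0,0],[0,0,0],5.5],
    [[0,-3.0,0],[0,0,0],5.5],
    [[0,-1,0],[0,0,0],5.5],
  ],
)

```text
t: 20.38
eef_pos: [611.4, 21.9, 295.7]
tcp_rot: [-1.574, 0.058, -3.124]
ft_force: [-0.0, -0.1, 0.7]
opening: 0.577
```

>>> apply_moves(
  increments=[
    [[0,0,0],[0,0,0],5.5],
    [[0,0,0],[0,0,0],5.5],
    [[0,0,0],[0,0,0],5.5],
    [[0,0,0],[0,0,0],5.5],
    [[0,0,0],[0,0,0],5.5],
  ],
)

```text
t: 21.0
eef_pos: [610.7, 22.0, 292.9]
tcp_rot: [-1.574, 0.055, -3.124]
ft_force: [0.6, -1.0, -0.7]
opening: 0.579
```

```bash
python3 c.py 8
python3 - <<'E'
from h import *
p=read_camera('scene')
for d in nets.mark_of(p,'yellow_bin_grip'): print(toW(p,d['point']).round())
a=cv2.imread('pics/scene8.png')[90:270,170:390]
cv2.imwrite('pics/crop8.png',cv2.resize(a,None,fx=3.2,fy=3.2,interpolation=cv2.INTER_CUBIC))
E
```

```text
21.0 [610.7  22.  292.9] [-1.574  0.055 -3.124] [ 0.6 -1.  -0.7] 0.5786247655091288
wrist blue_bin_grip 0.94 [612.6  24.9 187.2]
wrist blue_bin_lip 0.81 [672.2  19.2 170.7]
wrist blue_bin_grip 0.89 [611.6  26.4 189.4]
wrist blue_bin_lip 0.66 [675.4  22.2 169.7]
scene blue_bin_grip 0.65 [609.7  19.3 183.4]
scene blue_bin_lip 0.9 [673.5  22.4 167.6]
scene rail_mid 0.6 [677.2  25.5 171.5]
scene blue_bin_grip 0.76 [611.2  22.2 182.3]
scene blue_bin_lip 0.84 [674.5  23.1 168.5]
scene rail_mid 0.8 [678.8  25.1 173.2]
top blue_bin_grip 0.84 [614.1  21.1 184.2]
top blue_bin_grip 0.87 [611.3  20.8 181.4]
[439. 200.  97.]
```

View pics/crop8.png

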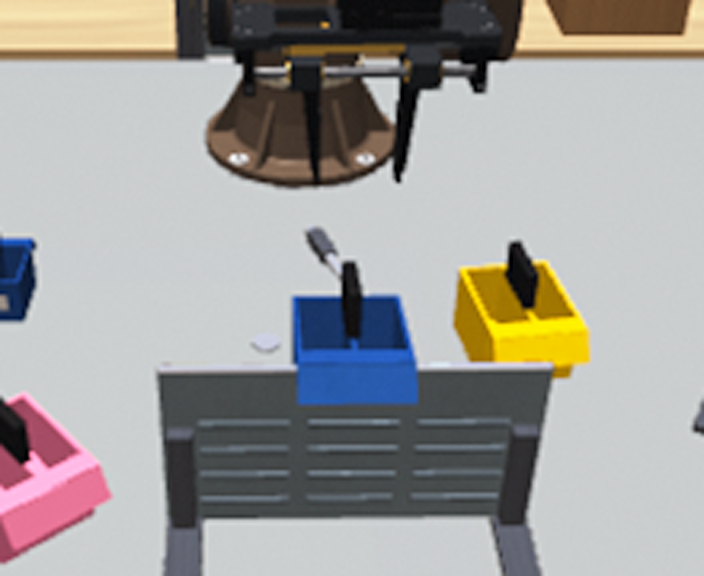

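The bin hangs on the rail with its flange (297–417, 365–402) behind it and its box on the robot's side. The gripper is clear and the yellow bin has not moved, so I hand in.

```bash
python3 -c "
from h import *
print(env.job_done())"
```

```text
the job is handed in; nothing more can be done
None
```

The blue bin now hangs by its lip on the rail, box on the robot's side, and I handed the job in at about 21 s of the 38 s allowed. No verdict was reported.

- **How it was done:** I took the larger blue bin by its grip and carried it over the rail with its lip about 70 mm above the top. I then lowered it so the flange went behind the rail, let it lean forward slightly, opened the fingers and backed off about 100 mm straight up.
- **Last checks:** The networks put the lip about 4–6 mm to the robot's side of the rail's middle, within about 4 mm of it sideways and in height. The bin looked square to the rail and leaned forward a few degrees. The fingers were clear, the wrist force was about zero, and the yellow bin read within 2 mm of where it started.
- **What went differently:** I began lifting before the fingers had fully closed, so the bin sat about 16 mm lower in the grip than planned. I allowed for this by going higher before crossing the rail.
- **Disagreement:** The position across the rail varied between cameras, with rail readings from 674 to 685 mm in x. I relied on the lip-to-rail distance measured within single pictures instead.

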